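Sort eyepiece cameras with a go/no-go slot gauge

TASK

Check the barrels of the two eyepiece cameras on the blue mat, one after the other: holding the camera level, lower its barrel into the stepped slot gauge as far as it will easily go, let it rest there a moment, then set the camera down flat in a tray before you check the other. A barrel that passes the wide go part (green) and stops on the step of the narrow no-go part (red) is good and goes in the green tray; one that will not enter, or that drops right through to the bottom of the slot, goes in the red tray. Do not drop the cameras, and leave the camera on the yellow pad and the other things on the bench alone.

Things in the scene. Friction and masses are not known exactly. Their poses are not given: they have to be found in the camera images.
- camera_a: Eyepiece camera, 0.14 to 0.24 kg: cream square body 50 long (x) by 44 by 44 mm, bare metal round barrel 55 mm long on its front, along +x. Origin at the body's centre, 22 mm above what it lies on; body x -25 to 25, barrel x 25 to 80 mm, centred on the x axis. Lies flat, z up; grip the body across y. Barrel diameter 25, 31 or 37 mm (one camera of each), unmarked: use the gauge.
- camera_a_barrel (a point): Point on the barrel's axis, midway along the barrel of camera_a (52.5 mm ahead of the centre of its square body); axes as the camera's.
- camera_b: Eyepiece camera, 0.14 to 0.24 kg: cream square body 50 long (x) by 44 by 44 mm, bare metal round barrel 55 mm long on its front, along +x. Origin at the body's centre, 22 mm above what it lies on; body x -25 to 25, barrel x 25 to 80 mm, centred on the x axis. Lies flat, z up; grip the body across y. Barrel diameter 25, 31 or 37 mm (one camera of each), unmarked: use the gauge.
- camera_b_barrel (a point): Point on the barrel's axis, midway along the barrel of camera_b (52.5 mm ahead of the centre of its square body); axes as the camera's.
- camera_c: Eyepiece camera, 0.14 to 0.24 kg: cream square body 50 long (x) by 44 by 44 mm, bare metal round barrel 55 mm long on its front, along +x. Origin at the body's centre, 22 mm above what it lies on; body x -25 to 25, barrel x 25 to 80 mm, centred on the x axis. Lies flat, z up; grip the body across y. Barrel diameter 25, 31 or 37 mm (one camera of each), unmarked: use the gauge.
- camera_c_barrel (a point): Point on the barrel's axis, midway along the barrel of camera_c (52.5 mm ahead of the centre of its square body); axes as the camera's.
- gauge: Stepped slot gauge: fixed upright steel plate 20 mm thick (x), 90 wide (y), 88 high, with a slot open at the top, running through along x at y = 0. The camera stays held while its barrel, level along x, is lowered into the slot. Origin at the underside, centre of the plate; z up. Its foot, 10 mm high and 110 wide, reaches from x = -10 to 45 mm.
- gauge_go (a point): Middle of the slot's mouth, 88 mm high. Below it the go part (green marks), 34 mm wide, goes down to 56 mm. A barrel too thick for it stops on the top edges, its axis 95 mm above the table.
- gauge_nogo (a point): Middle of the step, 56 mm high. Below it the no-go part (red marks), 28 mm wide, goes down to the slot's floor at 24 mm. A good barrel stops on this step, its axis 63 mm above the table; one too thin goes on to the floor, its axis 36.5 mm above the table.
- pass_tray: Green open tray for good cameras, fixed: 160 mm (x) by 120 mm (y) outside, 18 mm high, walls and floor 5 mm thick. Origin at the centre of its underside; z up.
- reject_tray: Red open tray for rejects, fixed: same size as the green one. Origin at the centre of its underside; z up.
- check_mat: Blue mat lying flat (1 mm, 260 x 400 mm, no obstacle), fixed; the two cameras to be checked lie side by side on it, barrels pointing away from the robot (within 30 degrees); one of the two is good and the other is not. Origin at its centre, on the table.
- keep_pad: Yellow pad lying flat (1 mm, 190 x 160 mm, no obstacle), fixed; the third camera lies on it and stays there. Which camera that is changes. Origin at its centre, on the table.
- slide_box: Bystander: closed white box of glass slides, 77 x 102 x 32 mm high. Origin at the centre of its underside.
- eyepiece: Bystander: black eyepiece standing upright, 44 mm across, 68 mm high. Origin at the centre of its underside.
- dust_cap: Bystander: grey round cap, 42 mm across, 14 mm high. Origin at the centre of its underside.
Mind the look-alikes: they are no part of the job. What is shaped like the camera_a but pink or purple is not meant. Of the things that look like the reject_tray, take the one that is farthest to the robot's right at the start.

How it is judged:
By the outcome, as a careful person would: the job done as asked, in the order asked, and still so for the second after the job is handed in, with the robot touching nothing.
It also fails if it takes over 67 s, if anything falls off the work surface, if the arm or the gripper's body presses on something with over 40 N, if the wrist force passes 120 N, or if a joint passes its speed limit or range.

ROBOT

A 6-joint arm with a two-finger parallel gripper is mounted at the origin on the work surface. World frame = base frame: x ahead of the robot, y to its left, z up, the work surface at z = 0. Lengths are in m, angles in rad, forces in N, time in s.
With the tool pointing down it reaches from about 0.375 to 0.925 m from the base axis. Payload 5.7 kg.
Tool frame: the origin (TCP) lies midway between the tips of the shut fingers; the grasp point (between the pads) lies 19 mm behind it (r.grasp_offset is the distance from the TCP to the grasp point, in m); y points along the fingers, x is the direction in which the jaws open and shut, and the axes are right-handed (so a half turn about y gives the same grasp; the last joint's range is limited). The gripper opens to 85 mm and grips with 20 to 120 N. Pads are 22 mm wide; open, the fingers measure 114 mm over their backs; the gripper's body (76 mm by 85 mm) begins 54 mm behind the grasp point. The pads swing forward as they close: fully open they stand 13 mm farther back than shut.
Start: joints at [1.106, 0.359, 1.51, -0, 1.272, -0.115], TCP at [0.206, 0.564, 0.231] pointing down, gripper open.
Joint ranges: [-2.97, 2.97], [-1.01, 2.36], [0.21, 2.38], [-0.96, 4.11], [0.2, 2.71], [-2.98, 2.98]. Speed limits (rad/s): [2.39, 2.39, 3.14, 3.14, 3.14, 3.14].

INTERFACE

Orientations are given as a unit quaternion [x, y, z, w].
In Python, from workcell import read_state, eyes, ticket, r gives the robot as it stands.
- The arm moves only by the tool play_rows, never from a script. Its argument "plan" is a list of rows, each a list of 4 numbers: the shift along the tool's x, y, z in m, then the turn about the tool's y in rad. In form: [[tx, ty, tz, twist], ...]. A call has 1 to 10 rows; each row is the pose to reach, as a shift and turn from the pose commanded when the call began, along the tool's axes at that moment; what a row does not reach only later rows make up. A row lasts 1/12 s, in which the tool goes at most 41.7 mm and 7.16 degrees, less where a joint would pass 70% of its speed; a pose out of reach is approached as far as the arm can. A call with a gripper value outside its range is refused whole. "hand" is the finger opening in m, from 0 to 0.0854, set as the call begins (left out, the last holds). The fingers move at their own pace and stop on an object; "squeeze" is the grip in N (left out, the last holds). Time passes only in rows, so rows that repeat a pose let the fingers close. It gives the time, the measured TCP pose, the force and the opening at its end, in the units of the state.
- read_state(): the state, without advancing time (a new reading comes with each control period).
- eyes.get_image(name): name is "scene" or "top"; returns a dict with "pixels" (400x640x3 uint8, red, green, blue), "fx", "fy", "cx", "cy" (pixels), "k1" (the pictures are not rectified: a ray, as slopes to the right and down, at radius r is drawn at 1 + k1 r^2 times it, then the intrinsics apply), "R" (3x3) and "t" (3): a world point X has camera coordinates R X + t. Camera axes: x right, y down, z forward; pixel columns grow to the right and rows downward; lengths in m; the calibration is good to about 2 mm. A picture is of the moment at which its call begins. There is no depth.
- ticket.hand_in(): hands the job in, once; it reports no verdict.
The state is a dict: "clock": time; "joint_positions": joint angles; "qd": joint speeds; "joint_efforts": joint torques, N m; "tool_pos": TCP position; "tool_rot": TCP orientation; "contact_force": force on the tool from outside, world axes, zero at the start; "torque": the same for the moment, N m; "finger_gap": finger opening in m.
Only numpy, scipy, OpenCV 4.12 (cv2) and the standard library are available. Lean on these libraries where they do the work, as an engineer would, in place of code of your own. Each camera call takes 0.05 s, during which the arm holds its last target.

## Working session

There is one attempt and no reset: what is moved stays moved. The work goes in short steps, Python scripts to look and compute and a tool call to move; the robot and the scene stay as the last step left them, time stands still between calls to the robot, and variables do not carry over. Pictures are saved under pics/ and viewed, and the job is handed in when it is done.

Besides the shell and the picture viewer there is one more tool, called after "Emit:" by a JSON object that holds its "op" and its "data". play_rows: Moves the arm, as the interface text tells. Its arguments: {"type":"object","properties":{"plan":{"type":"array"},"hand":{"type":"number"},"squeeze":{"type":"number"}},"required":["plan"]}

```bash
ls; mkdir -p pics; python3 - <<'E'
from workcell import read_state, eyes, r
import cv2,json
print(read_state()); print(r.grasp_offset)
for n in("scene","top"):
    d=eyes.get_image(n); cv2.imwrite(f"pics/{n}0.png",d["pixels"][:,:,::-1])
    print(n,{k:v for k,v in d.items() if k!="pixels"})
E
```

```text
pics
{'clock': 0.0, 'joint_positions': array([ 1.10593484e+00,  3.59490375e-01,  1.51145285e+00,  8.33429664e-07,
        1.27250044e+00, -1.15118548e-01]), 'qd': array([-1.54548139e-05, -1.32538539e-03,  2.41871326e-03, -5.82091003e-04,
       -8.27569438e-04,  8.57116779e-04]), 'joint_efforts': array([-4.46334652e-04, -5.27628314e+01, -2.78626353e+01, -2.63557922e-04,
        1.33557708e-02, -5.70257356e-06]), 'tool_pos': array([0.2052994 , 0.56304851, 0.23045453]), 'tool_rot': array([ 0.5796759 ,  0.40480754, -0.40595931, -0.57905418]), 'contact_force': array([-0.6315296 ,  0.40577159, -0.5415773 ]), 'torque': array([-0.00621764,  0.05865419,  0.03406352]), 'finger_gap': 0.08542295176725236}
0.0187
scene {'fx': 374.94265902360877, 'fy': 374.94265902360877, 'cx': 319.9431084205323, 'cy': 205.5229400492383, 'k1': 0.024994476070204216, 'R': array([[ 0.67013857,  0.74202341,  0.01776393],
       [ 0.61148286, -0.53836225, -0.57987482],
       [-0.42071726,  0.39945882, -0.8145119 ]]), 't': array([-0.29350525, -0.31720617,  1.36239288])}
top {'fx': 494.0458973578683, 'fy': 494.0458973578683, 'cx': 323.4159917810323, 'cy': 206.13271166717098, 'k1': 0.02240206095484311, 'R': array([[-0.01107715, -0.99984908,  0.01338321],
       [-0.99905051,  0.01050234, -0.0422822 ],
       [ 0.04213526, -0.01383887, -0.99901607]]), 't': array([-0.09507908,  0.51449592,  1.66855437])}
```

View pics/scene0.png

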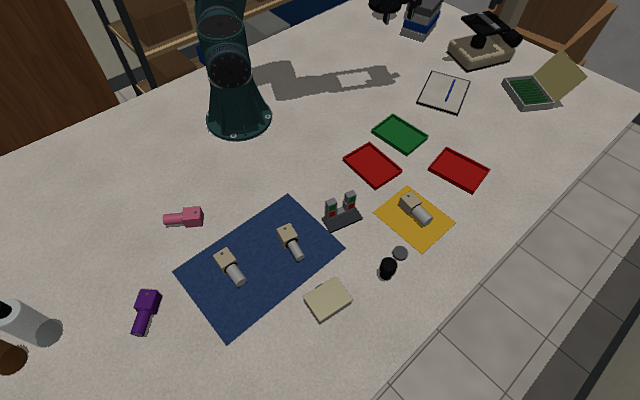

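View pics/top0.png

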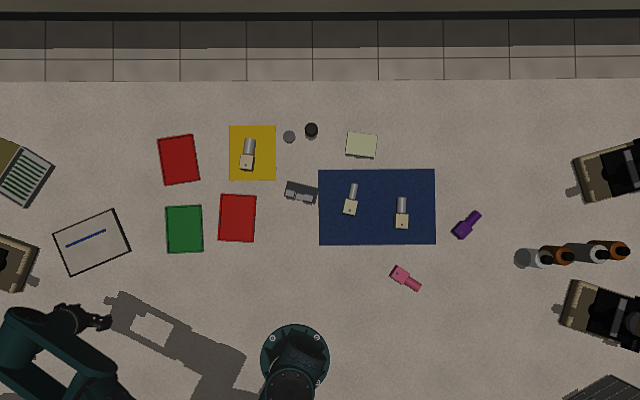

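```bash
cat > h.py <<'E'
import numpy as np,cv2
from scipy.spatial.transform import Rotation as Ro
from workcell import read_state, eyes, r
def K(d): return np.array([[d["fx"],0,d["cx"]],[0,d["fy"],d["cy"]],[0,0,1]]),np.array([d["k1"],0,0,0,0.])
def proj(d,P):
    k,D=K(d); return cv2.projectPoints(np.asarray(P,float).reshape(-1,1,3),cv2.Rodrigues(d["R"])[0],d["t"],k,D)[0][:,0]
def at_z(d,uv,z):
    k,D=K(d); n=cv2.undistortPoints(np.asarray(uv,float).reshape(-1,1,2),k,D)[:,0]
    ray=np.c_[n,np.ones(len(n))]@d["R"]; c=-d["R"].T@d["t"]
    return c+ray*((z-c[2])/ray[:,2])[:,None]
def crop(d,x0,y0,w,h,s,name):
    im=d["pixels"][y0:y0+h,x0:x0+w,::-1]; cv2.imwrite(name,cv2.resize(im,None,fx=s,fy=s,interpolation=cv2.INTER_CUBIC))
E
python3 - <<'E'
from h import *
import pickle
t=eyes.get_image("top"); s=eyes.get_image("scene"); pickle.dump((t,s),open("img0.pkl","wb"))
crop(t,280,160,160,90,5,"pics/t1.png"); crop(s,210,180,160,115,5,"pics/s1.png")
# rough positions
for n,uv,z in [("gauge",(301,191),.04),("camL",(351,207),.044),("camR",(401,222),.044),("mat",(377,207),0),("red",(238,218),.01),("green",(184,229),.01),("base",(295,357),0)]:
    print(n,at_z(t,[uv],z).round(3))
print(Ro.from_quat(read_state()["tool_rot"]).as_matrix().round(3))
E
```

```text
gauge [[ 0.564 -0.026  0.04 ]]
camL [[ 0.508 -0.192  0.044]]
camR [[ 0.456 -0.358  0.044]]
mat [[ 0.509 -0.284  0.   ]]
red [[0.476 0.189 0.01 ]]
green [[0.441 0.371 0.01 ]]
base [[0.006 0.001 0.   ]]
[[ 0.343 -0.001 -0.939]
 [ 0.939 -0.001  0.343]
 [-0.001 -1.     0.   ]]
```

View pics/t1.png

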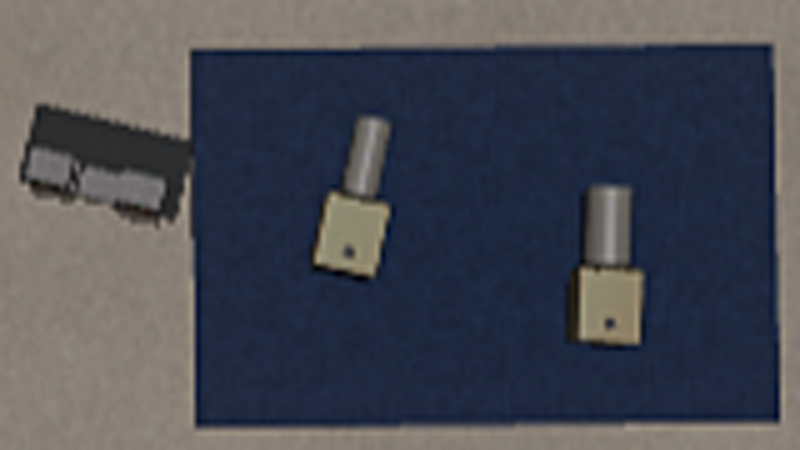

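View pics/s1.png

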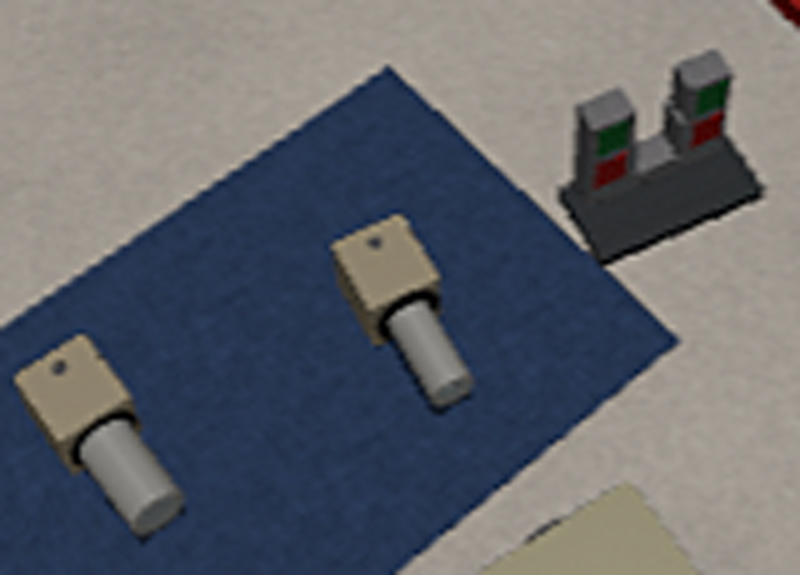

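```bash
python3 - <<'E'
from h import *
import pickle
t,s=pickle.load(open("img0.pkl","rb"))
crop(t,280,174,44,36,17,"pics/t2.png"); crop(s,316,184,52,52,11,"pics/s2.png")
E
```

```text
(no output)
```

View pics/t2.png

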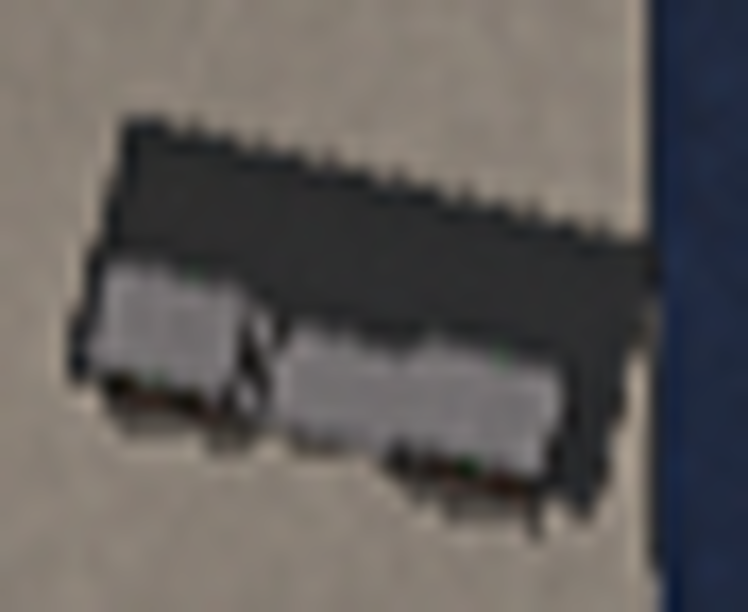

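View pics/s2.png

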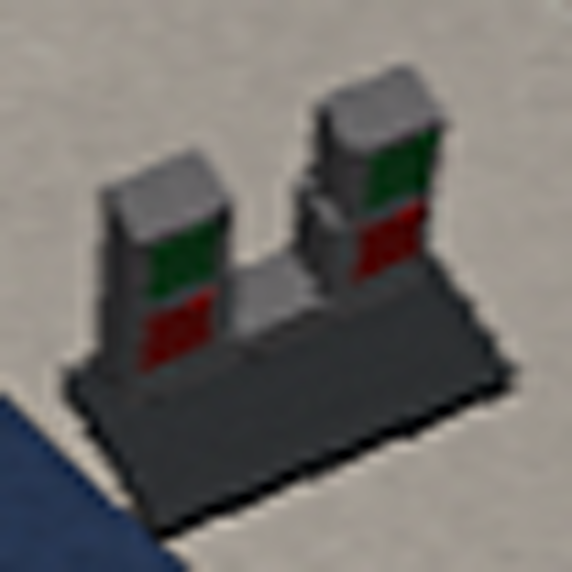

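```bash
cat > fit.py <<'E'
from h import *
import pickle
from scipy.optimize import least_squares
t,s=pickle.load(open("img0.pkl","rb"))
def fit(name,obs,g,bias=None):
    # obs: (img,crop(x0,y0,s),px,py,X,Y,Z)
    def res(p,each=False):
        out=[]
        for d,(x0,y0,sc),px,py,X,Y,Z in obs:
            c,q=np.cos(p[2]),np.sin(p[2])
            uv=proj(d,[[p[0]+c*X-q*Y,p[1]+q*X+c*Y,Z]])[0]
            out.append(uv-np.array([x0+(px+.5)/sc-.5,y0+(py+.5)/sc-.5]))
        return np.array(out) if each else np.ravel(out)
    f=least_squares(res,g,loss="soft_l1"); R=res(f.x,True)
    print(name,f.x.round(4),"deg",np.degrees(f.x[2]).round(2))
    for lab,d in (("top",t),("scene",s)):
        m=[i for i,o in enumerate(obs) if o[0] is d]
        if m: print("  ",lab,"rms",np.sqrt((R[m]**2).mean()).round(2),"mean",R[m].mean(0).round(2))
    return f.x
if __name__=="__main__":
    T2=(280,174,17);S2=(316,184,11);T1=(280,160,5);S1=(210,180,5)
    G=[(t,T2,*v) for v in [(128,120,.045,.055,.01),(655,245,.045,-.055,.01),(75,375,-.01,.055,.01),(590,515,-.01,-.055,.01),
     (108,262,.01,.045,.088),(95,365,-.01,.045,.088),(245,290,.01,.017,.088),(230,390,-.01,.017,.088),(560,368,.01,-.045,.088),(545,468,-.01,-.045,.088)]]
    G2=[(s,S2,*v) for v in [(515,370,.045,.055,.01),(155,522,.045,-.055,.01),(68,380,-.01,-.055,.01),(103,195,-.01,-.045,.088),(192,152,-.01,-.017,.088),(230,205,.01,-.017,.088),(140,243,.01,-.045,.088),(322,100,-.01,.017,.088),(408,68,-.01,.045,.088),(443,120,.01,.045,.088),(352,150,.01,.017,.088)]]
    for o,n in((G,"Gt"),(G2,"Gs"),(G+G2,"Gauge")): fit(n,o,[.56,-.03,-.2])
    b=lambda d,C,l:[(d,C,px,py,X,Y,.045) for (px,py),(X,Y) in zip(l,[(-.025,-.022),(-.025,.022),(.025,.022),(.025,-.022)])]
    L1=b(t,T1,[(375,278),(314,263),(330,192),(390,203)]);L2=b(s,S1,[(332,245),(403,213),(440,272),(367,315)])+[(s,S1,452,390,.080,0,.023)]
    R1=b(t,T1,[(641,345),(577,342),(580,267),(643,268)]);R2=b(s,S1,[(14,377),(82,335),(132,395),(60,437)])+[(s,S1,160,513,.080,0,.023)]
    for o,n in((L1,"Lt"),(L2,"Ls"),(L1+L2,"L")): fit(n,o,[.5,-.19,-.2])
    for o,n in((R1,"Rt"),(R2,"Rs"),(R1+R2,"R")): fit(n,o,[.45,-.36,0])
E
python3 fit.py
```

```text
Gt [ 0.5467 -0.0198 -0.2483] deg -14.23
   top rms 0.38 mean [-0.02 -0.01]
Gs [ 0.546  -0.0218 -0.253 ] deg -14.5
   scene rms 0.43 mean [-0.02  0.  ]
Gauge [ 0.5462 -0.0209 -0.2512] deg -14.39
   top rms 0.46 mean [0.33 0.14]
   scene rms 0.48 mean [ 0.27 -0.11]
Lt [ 0.5102 -0.189  -0.2223] deg -12.74
   top rms 0.32 mean [ 0. -0.]
Ls [ 0.5112 -0.191  -0.2245] deg -12.86
   scene rms 0.59 mean [-0.02  0.06]
L [ 0.5106 -0.1901 -0.2281] deg -13.07
   top rms 0.41 mean [ 0.33 -0.11]
   scene rms 0.62 mean [ 0.09 -0.27]
Rt [ 0.4607 -0.3604 -0.0469] deg -2.69
   top rms 0.2 mean [-0.  0.]
Rs [ 0.462  -0.3625 -0.0481] deg -2.75
   scene rms 0.58 mean [-0.02  0.01]
R [ 0.4613 -0.3616 -0.0539] deg -3.09
   top rms 0.35 mean [ 0.35 -0.19]
   scene rms 0.62 mean [ 0.07 -0.33]
```

```bash
cat >> h.py <<'E'
def go(x,y,z,yaw):
    st=read_state(); M=Ro.from_quat(st["tool_rot"]).as_matrix()
    H=np.degrees(np.arctan2(M[1,0],M[0,0])); dH=(90+yaw)-H
    d=M.T@(np.array([x,y,z])-st["tool_pos"])
    print("t",round(st["clock"],2),"pos",st["tool_pos"].round(4),"H",round(H,2),"gap",round(st["finger_gap"],4),"F",st["contact_force"].round(1))
    print("shift",d.round(4),"twist",round(-np.radians(dH),4),"dist",np.linalg.norm(d).round(3), "rows",np.ceil(np.linalg.norm(d)/.0417))
E
python3 -c "
from h import *
go(.5106,-.1901,.12,-13.0)"
```

```text
t 0.2 pos [0.2054 0.5633 0.2308] H 69.96 gap 0.0854 F [-0.2  0.3 -0.4]
shift [-0.6031  0.1114 -0.5449] twist -0.1229 dist 0.82 rows 20.0
```

Emit:
{"op": "play_rows", "data": {"plan": [[-0.03,0.005,-0.027,-0.006],[-0.06,0.011,-0.054,-0.012],[-0.09,0.017,-0.082,-0.018],[-0.12,0.022,-0.109,-0.024],[-0.15,0.028,-0.136,-0.03],[-0.18,0.033,-0.163,-0.037],[-0.21,0.039,-0.19,-0.043],[-0.24,0.044,-0.217,-0.049],[-0.27,0.05,-0.244,-0.055],[-0.3,0.055,-0.271,-0.061]], "hand": 0.0854}}

```text
clock: 1.03
tool_pos: [0.3576, 0.1871, 0.1761]
tool_rot: [0.567, 0.423, -0.423, -0.567]
contact_force: [2.1, -0.5, 0.3]
finger_gap: 0.0857
```

Emit:
{"op": "play_rows", "data": {"plan": [[-0.03,0.005,-0.027,-0.006],[-0.06,0.011,-0.054,-0.012],[-0.09,0.017,-0.082,-0.018],[-0.12,0.022,-0.109,-0.024],[-0.15,0.028,-0.136,-0.03],[-0.18,0.033,-0.163,-0.037],[-0.21,0.039,-0.19,-0.043],[-0.24,0.044,-0.217,-0.049],[-0.27,0.05,-0.244,-0.055],[-0.303,0.056,-0.274,-0.062]]}}

```text
clock: 1.87
tool_pos: [0.5326, -0.1786, 0.1203]
tool_rot: [-0.553, -0.44, 0.44, 0.554]
contact_force: [0.5, 1.1, 0.4]
finger_gap: 0.0853
```

```bash
python3 -c "
from h import *
go(.5106,-.1901,.005,-13.0)"
```

```text
t 1.87 pos [ 0.5326 -0.1786  0.1203] H 77.0 gap 0.0853 F [0.5 1.1 0.4]
shift [-0.0162  0.1153  0.0187] twist -0.0 dist 0.118 rows 3.0
```

Emit:
{"op": "play_rows", "data": {"plan": [[-0.008,0.01,0.009,0],[-0.016,0.03,0.018,0],[-0.016,0.045,0.0185,0],[-0.016,0.06,0.0185,0],[-0.016,0.06,0.0185,0],[-0.016,0.06,0.0185,0]]}}

```text
clock: 2.37
tool_pos: [0.5101, -0.1877, 0.0602]
tool_rot: [-0.553, -0.44, 0.441, 0.554]
contact_force: [0.4, -0.1, -0.7]
finger_gap: 0.0851
```

```bash
python3 -c "
from h import *
go(.5106,-.1901,.005,-13.0)
t=eyes.get_image('scene');crop(t,210,130,160,165,3,'pics/a.png')"
```

```text
t 2.37 pos [ 0.5101 -0.1877  0.0602] H 77.0 gap 0.0851 F [ 0.4 -0.1 -0.7]
shift [-0.0022  0.0552 -0.0012] twist 0.0 dist 0.055 rows 2.0
```

View pics/a.png

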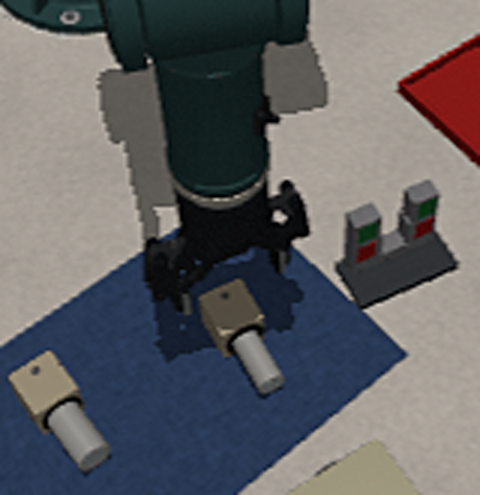

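The open fingers straddle the left mat camera (around (240,310) in the crop), so I'll descend and close.

Emit:
{"op": "play_rows", "data": {"plan": [[-0.0022,0.02,-0.001,0],[-0.0022,0.035,-0.001,0],[-0.0022,0.047,-0.001,0],[-0.0022,0.055,-0.001,0],[-0.0022,0.055,-0.001,0]]}}

```text
clock: 2.83
tool_pos: [0.511, -0.1901, 0.0053]
tool_rot: [-0.553, -0.44, 0.44, 0.554]
contact_force: [0.7, -0.6, 1.0]
finger_gap: 0.0854
```

Emit:
{"op": "play_rows", "data": {"plan": [[0,0,0,0],[0,0,0,0],[0,0,0,0],[0,0,0,0],[0,0,0,0],[0,0,0,0],[0,0,0,0],[0,0,0,0]], "hand": 0.03, "squeeze": 40}}

```text
clock: 3.5
tool_pos: [0.512, -0.1908, 0.0068]
tool_rot: [0.554, 0.44, -0.44, -0.553]
contact_force: [-0.1, -0.5, 6.3]
finger_gap: 0.0434
```

```bash
python3 -c "
from h import *
go(.5106,-.1901,.125,-13.0)
t=eyes.get_image('scene');crop(t,210,130,160,165,3,'pics/b.png')"
```

```text
t 3.5 pos [ 0.512  -0.1908  0.0068] H 77.01 gap 0.0434 F [-0.1 -0.5  6.3]
shift [ 0.0003 -0.1182  0.0013] twist 0.0002 dist 0.118 rows 3.0
```

View pics/b.png

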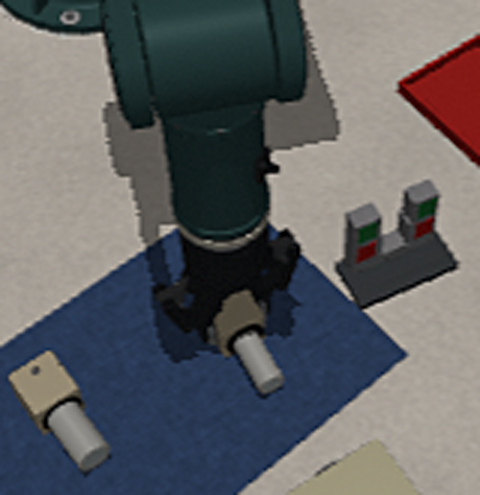

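Emit:
{"op": "play_rows", "data": {"plan": [[0,-0.008,0,0],[0,-0.025,0,0],[0,-0.05,0,0],[0,-0.08,0,0],[0,-0.105,0,0],[0,-0.12,0,0],[0,-0.125,0,0],[0,-0.125,0,0]], "squeeze": 60}}

```text
clock: 4.22
tool_pos: [0.5119, -0.1907, 0.1323]
tool_rot: [0.554, 0.441, -0.44, -0.552]
contact_force: [-0.7, -0.2, -3.0]
finger_gap: 0.0434
```

```bash
python3 -c "
from h import *
go(.4968,-.0082,.125,-14.4)
t=eyes.get_image('scene');crop(t,210,130,160,165,3,'pics/c.png')"
```

```text
t 4.22 pos [ 0.5119 -0.1907  0.1323] H 77.0 gap 0.0434 F [-0.7 -0.2 -3. ]
shift [0.1745 0.007  0.0557] twist 0.0245 dist 0.183 rows 5.0
```

View pics/c.png

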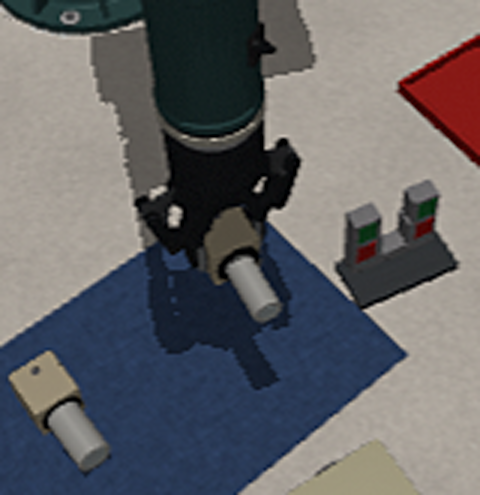

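The camera is lifted and hanging level. Next I'll move it over the gauge.

Emit:
{"op": "play_rows", "data": {"plan": [[0.01,0,0.003,0.001],[0.035,0,0.011,0.005],[0.065,0,0.021,0.009],[0.095,0,0.03,0.013],[0.125,0,0.04,0.018],[0.15,0,0.048,0.022],[0.168,0,0.0537,0.0245],[0.1745,0,0.0557,0.0245],[0.1745,0,0.0557,0.0245],[0.1745,0,0.0557,0.0245]]}}

```text
clock: 5.1
tool_pos: [0.4955, -0.0077, 0.1299]
tool_rot: [-0.558, -0.433, 0.434, 0.559]
contact_force: [-0.2, -0.3, -2.2]
finger_gap: 0.0436
```

```bash
cat >> h.py <<'E'
def ex(s):
    # bystander: show
    pass
E
python3 -c "
from h import *
import pickle
go(.4968,-.0082,.100,-14.4)
s=eyes.get_image('scene');t=eyes.get_image('top');crop(s,290,150,90,90,6,'pics/d.png');crop(t,270,160,60,80,7,'pics/e.png');pickle.dump((t,s),open('img1.pkl','wb'))"
```

```text
t 5.1 pos [ 0.4955 -0.0077  0.1299] H 75.68 gap 0.0436 F [-0.2 -0.3 -2.2]
shift [-0.0002  0.0299 -0.0014] twist 0.0014 dist 0.03 rows 1.0
```

View pics/d.png

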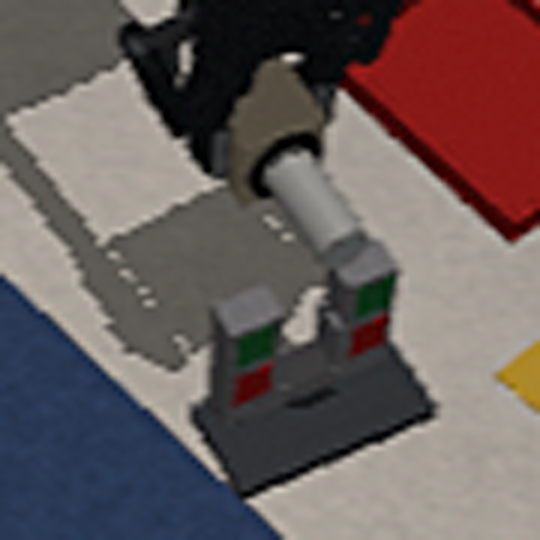

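View pics/e.png

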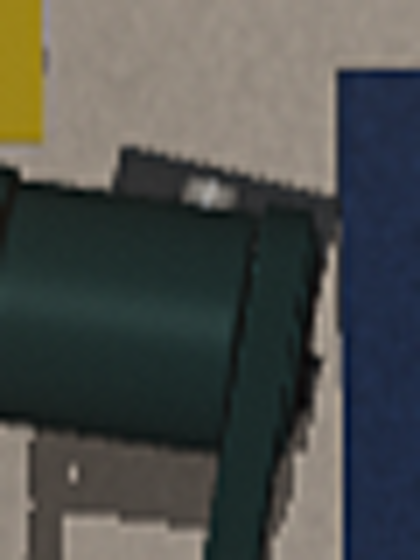

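```bash
python3 -c "
from h import *
import pickle
t,s=pickle.load(open('img1.pkl','rb'))
st=read_state();p=st['tool_pos'];a=np.radians(-14.32);f=np.array([np.cos(a),np.sin(a),0]);l=np.array([-f[1],f[0],0])
c=p-.0015*f+[0,0,.0162]
for n,q in(('end',c+.08*f),('base',c+.025*f),('mid',c+.0525*f)):
  uv=proj(s,[q])[0]; print(n,((uv+.5-[290,150])*6-.5).round(1), 'px/mm lateral',((proj(s,[q+.001*l])[0]-uv)*6).round(2))
uv=proj(t,[c+.08*f])[0];print('top',((uv+.5-[270,160])*7-.5).round(1),((proj(t,[c+.08*f+.001*l])[0]-uv)*7).round(2))
"
```

```text
end [345.1 251.2] px/mm lateral [ 1.96 -0.82]
base [284.1 165.3] px/mm lateral [ 1.93 -0.77]
mid [314.2 207.6] px/mm lateral [ 1.94 -0.79]
top [217.1 183.6] [-2.17 -0.53]
```

Emit:
{"op": "play_rows", "data": {"plan": [[-0.001,0.006,-0.001,0.001],[-0.0018,0.016,-0.0014,0.0014],[-0.0018,0.027,-0.0014,0.0014],[-0.0018,0.036,-0.0014,0.0014],[-0.0018,0.04,-0.0014,0.0014],[-0.0018,0.04,-0.0014,0.0014]]}}

```text
clock: 5.7
tool_pos: [0.4959, -0.0102, 0.0893]
tool_rot: [-0.558, -0.432, 0.434, 0.56]
contact_force: [-0.4, -0.2, -1.7]
finger_gap: 0.0434
```

```bash
python3 -c "
from h import *
import pickle
go(.4968,-.0082,.100,-14.4)
s=eyes.get_image('scene');crop(s,290,150,90,90,8,'pics/f.png')"
```

```text
t 5.7 pos [ 0.4959 -0.0102  0.0893] H 75.49 gap 0.0434 F [-0.4 -0.2 -1.7]
shift [ 0.0021 -0.0107 -0.0003] twist -0.002 dist 0.011 rows 1.0
```

View pics/f.png

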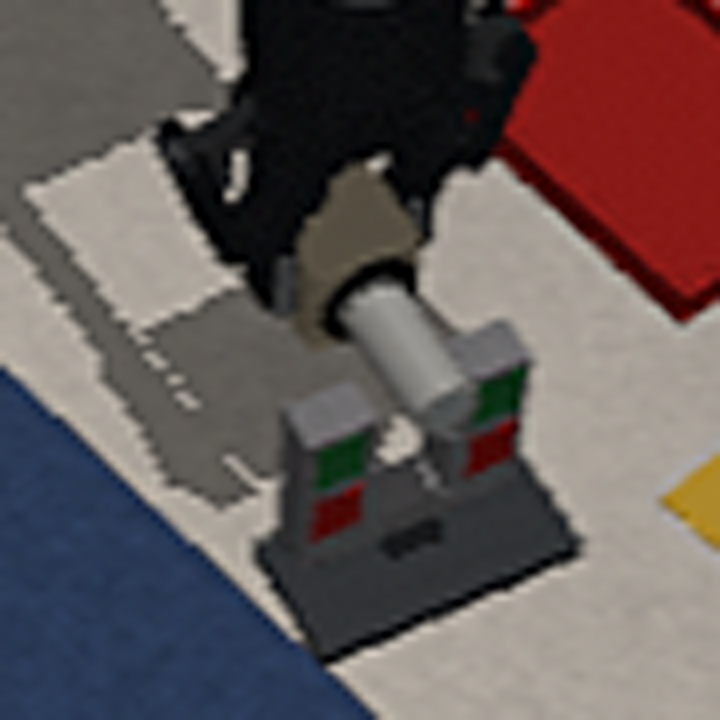

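Emit:
{"op": "play_rows", "data": {"plan": [[0,0.003,0,0],[0,0.006,0,0],[0,0.009,0,0],[0,0.012,0,0],[0,0.014,0,0],[0,0.014,0,0]]}}

```text
clock: 6.25
tool_pos: [0.4967, -0.0098, 0.0763]
tool_rot: [-0.559, -0.433, 0.433, 0.559]
contact_force: [-1.0, 0.3, -1.1]
finger_gap: 0.0431
```

Emit:
{"op": "play_rows", "data": {"plan": [[0,0.003,0,0],[0,0.007,0,0],[0,0.011,0,0],[0,0.015,0,0],[0,0.018,0,0],[0,0.02,0,0],[0,0.02,0,0]]}}

```text
clock: 6.83
tool_pos: [0.4966, -0.0099, 0.0562]
tool_rot: [-0.559, -0.433, 0.433, 0.559]
contact_force: [0.7, 0.6, -2.0]
finger_gap: 0.0433
```

```bash
python3 -c "
from h import *
go(.4968,-.0082,.100,-14.4)
s=eyes.get_image('scene');crop(s,290,150,90,90,8,'pics/g.png')"
```

```text
t 6.83 pos [ 0.4966 -0.0099  0.0562] H 75.52 gap 0.0433 F [ 0.7  0.6 -2. ]
shift [ 0.0017 -0.0438  0.0003] twist -0.0014 dist 0.044 rows 2.0
```

View pics/g.png

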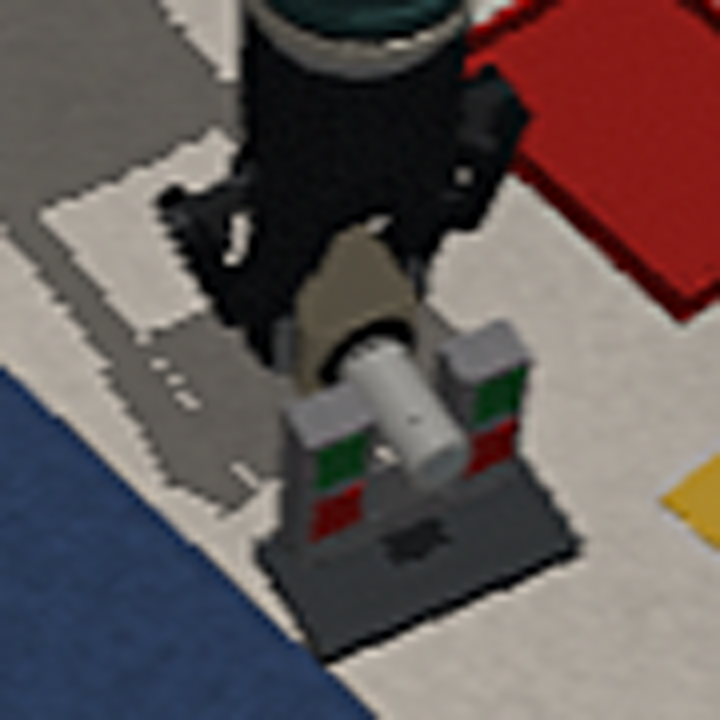

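Emit:
{"op": "play_rows", "data": {"plan": [[0,0.003,0,0],[0,0.006,0,0],[0,0.009,0,0],[0,0.012,0,0],[0,0.014,0,0],[0,0.014,0,0]]}}

```text
clock: 7.38
tool_pos: [0.4967, -0.0099, 0.0422]
tool_rot: [-0.559, -0.433, 0.433, 0.559]
contact_force: [1.0, -0.0, -2.7]
finger_gap: 0.0431
```

Emit:
{"op": "play_rows", "data": {"plan": [[0,0.003,0,0],[0,0.007,0,0],[0,0.011,0,0],[0,0.015,0,0],[0,0.018,0,0],[0,0.019,0,0],[0,0.019,0,0]]}}

```text
clock: 7.97
tool_pos: [0.4967, -0.0099, 0.0233]
tool_rot: [-0.559, -0.433, 0.433, 0.559]
contact_force: [0.4, 0.2, -1.7]
finger_gap: 0.043
```

Emit:
{"op": "play_rows", "data": {"plan": [[0,0.001,0,0],[0,0.002,0,0],[0,0.003,0,0],[0,0.003,0,0]]}}

```text
clock: 8.3
tool_pos: [0.4972, -0.01, 0.0212]
tool_rot: [0.559, 0.433, -0.433, -0.559]
contact_force: [-1.6, 0.4, 3.8]
finger_gap: 0.0431
```

Emit:
{"op": "play_rows", "data": {"plan": [[0,0,0,0],[0,0,0,0],[0,0,0,0],[0,0,0,0],[0,0,0,0],[0,0,0,0],[0,0,0,0],[0,0,0,0],[0,0,0,0],[0,0,0,0]]}}

```text
clock: 9.13
tool_pos: [0.4972, -0.01, 0.0211]
tool_rot: [0.559, 0.433, -0.433, -0.559]
contact_force: [-2.9, 0.3, 6.7]
finger_gap: 0.0435
```

```bash
python3 -c "
from h import *
import pickle
go(.4968,-.0082,.100,-14.4)
s=eyes.get_image('scene');crop(s,290,150,90,90,8,'pics/i.png')
t,s=pickle.load(open('img0.pkl','rb'));crop(t,150,180,120,80,6,'pics/tr.png');crop(s,320,90,180,110,4,'pics/sr.png')"
```

```text
t 9.13 pos [ 0.4972 -0.01    0.0211] H 75.52 gap 0.0435 F [-2.9  0.3  6.7]
shift [ 0.0016 -0.0789  0.0008] twist -0.0014 dist 0.079 rows 2.0
```

View pics/i.png

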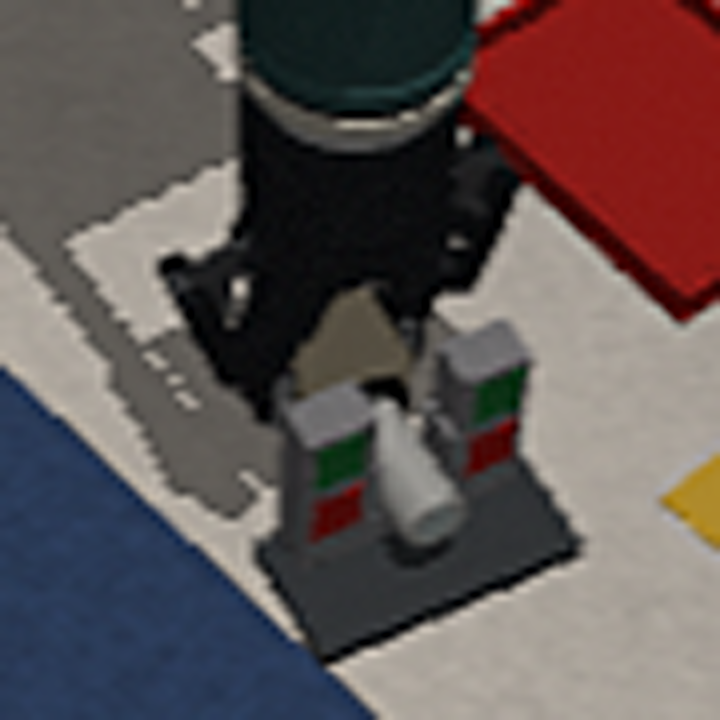

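View pics/tr.png

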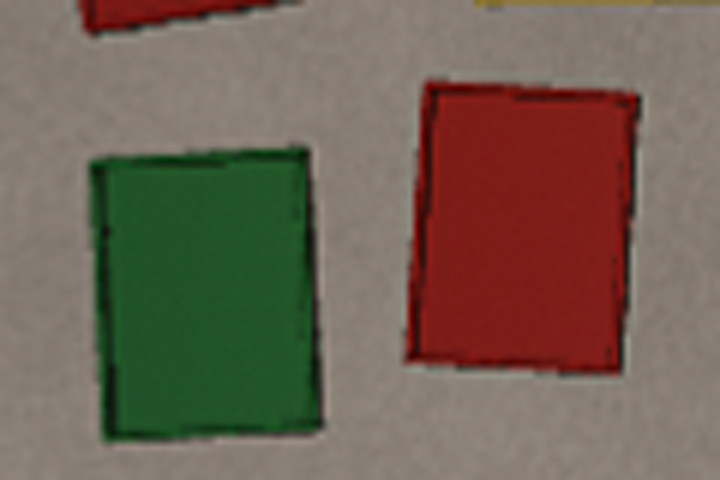

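View pics/sr.png

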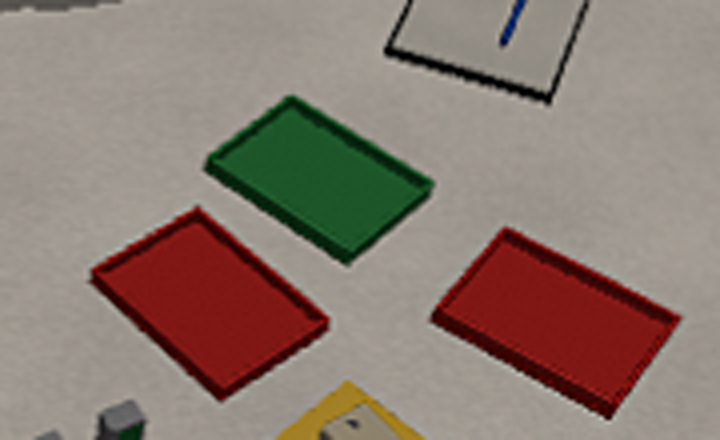

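```bash
python3 -c "
from fit import *
T=(150,180,6);S=(320,90,4)
c=[(-.08,-.06),(-.08,.06),(.08,.06),(.08,-.06)]
b=lambda d,C,l:[(d,C,px,py,X,Y,.018) for (px,py),(X,Y) in zip(l,c)]
fit('red',b(t,T,[(622,373),(407,362),(428,82),(640,95)])+b(s,S,[(92,275),(198,208),(328,323),(222,398)]),[.47,.19,0])
fit('green',b(t,T,[(322,432),(105,438),(92,160),(308,150)])+b(s,S,[(207,165),(292,97),(433,185),(347,263)]),[.44,.37,0])
go(.4972,-.010,.13,-14.4)
"
```

```text
red [ 0.4792  0.1905 -0.0718] deg -4.11
   top rms 0.49 mean [ 0.31 -0.43]
   scene rms 0.83 mean [ 0.04 -0.89]
green [0.4432 0.3677 0.0394] deg 2.26
   top rms 0.53 mean [ 0.35 -0.3 ]
   scene rms 1.07 mean [ 0.08 -1.16]
t 9.18 pos [ 0.4972 -0.01    0.0211] H 75.52 gap 0.0433 F [-0.8  0.2  6.2]
shift [-0.000e+00 -1.089e-01 -1.000e-04] twist -0.0014 dist 0.109 rows 3.0
```

Emit:
{"op": "play_rows", "data": {"plan": [[0,-0.005,0,0],[0,-0.015,0,0],[0,-0.03,0,0],[0,-0.045,0,0],[0,-0.065,0,0],[0,-0.085,0,0],[0,-0.1,0,0],[0,-0.108,0,0],[0,-0.108,0,0]]}}

```text
clock: 9.93
tool_pos: [0.4984, -0.0101, 0.1308]
tool_rot: [0.56, 0.434, -0.432, -0.558]
contact_force: [0.3, -0.7, -2.6]
finger_gap: 0.0433
```

```bash
python3 -c "
from h import *
go(.4533,.190,.06,-4.1)"
```

```text
t 9.93 pos [ 0.4984 -0.0101  0.1308] H 75.52 gap 0.0433 F [ 0.3 -0.7 -2.6]
shift [0.1825 0.0705 0.094 ] twist -0.1811 dist 0.217 rows 6.0
```

Emit:
{"op": "play_rows", "data": {"plan": [[0.01,0,0.005,-0.01],[0.032,0,0.016,-0.03],[0.06,0,0.03,-0.06],[0.09,0,0.046,-0.09],[0.12,0.01,0.062,-0.12],[0.148,0.025,0.076,-0.148],[0.17,0.04,0.087,-0.17],[0.18,0.055,0.093,-0.18],[0.1825,0.065,0.094,-0.181],[0.1825,0.07,0.094,-0.181]]}}

```text
clock: 10.77
tool_pos: [0.4493, 0.1908, 0.0565]
tool_rot: [-0.516, -0.481, 0.484, 0.518]
contact_force: [0.3, -0.3, -2.4]
finger_gap: 0.0435
```

Emit:
{"op": "play_rows", "data": {"plan": [[0,0,0,0],[0,0,0,0]]}}

```text
clock: 10.93
tool_pos: [0.4516, 0.1895, 0.0584]
tool_rot: [-0.518, -0.481, 0.482, 0.518]
contact_force: [0.6, -1.0, -1.7]
finger_gap: 0.0433
```

```bash
python3 -c "
from h import *
go(.4533,.190,.0108,-4.1)
s=eyes.get_image('scene');crop(s,320,80,160,130,4,'pics/j.png')"
```

```text
t 10.93 pos [0.4516 0.1895 0.0584] H 85.84 gap 0.0433 F [ 0.6 -1.  -1.7]
shift [ 0.0006  0.0476 -0.0017] twist -0.001 dist 0.048 rows 2.0
```

View pics/j.png

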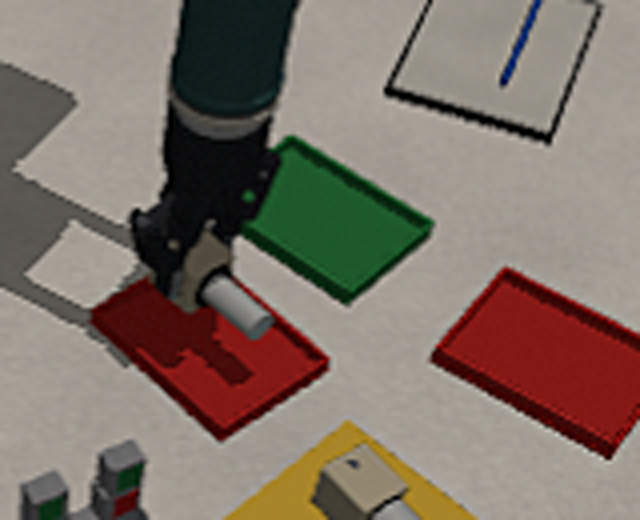

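Emit:
{"op": "play_rows", "data": {"plan": [[0.0005,0.008,-0.0015,0],[0.0005,0.02,-0.0015,0],[0.0005,0.031,-0.0015,0],[0.0005,0.039,-0.0015,0],[0.0005,0.043,-0.0015,0],[0.0005,0.045,-0.0015,0],[0.0005,0.045,-0.0015,0]]}}

```text
clock: 11.57
tool_pos: [0.4533, 0.1904, 0.0135]
tool_rot: [-0.518, -0.482, 0.482, 0.518]
contact_force: [-0.8, -1.1, -1.9]
finger_gap: 0.0432
```

Emit:
{"op": "play_rows", "data": {"plan": [[0,0.001,0,0],[0,0.002,0,0],[0,0.003,0,0],[0,0.003,0,0]]}}

```text
clock: 11.9
tool_pos: [0.4537, 0.1908, 0.0118]
tool_rot: [0.518, 0.482, -0.481, -0.517]
contact_force: [-1.5, -1.1, 8.7]
finger_gap: 0.0436
```

Emit:
{"op": "play_rows", "data": {"plan": [[0,0,0,0],[0,0,0,0],[0,0,0,0],[0,0,0,0],[0,0,0,0]], "hand": 0.062}}

```text
clock: 12.32
tool_pos: [0.4533, 0.1907, 0.0107]
tool_rot: [0.518, 0.482, -0.482, -0.518]
contact_force: [0.5, 0.5, -0.4]
finger_gap: 0.0621
```

Emit:
{"op": "play_rows", "data": {"plan": [[0,-0.01,0,0],[0,-0.03,0,0],[0,-0.06,0,0],[0,-0.09,0,0],[0,-0.115,0,0],[0,-0.12,0,0]]}}

```text
clock: 12.82
tool_pos: [0.4557, 0.1914, 0.1353]
tool_rot: [0.519, 0.484, -0.48, -0.516]
contact_force: [0.6, 0.8, 0.6]
finger_gap: 0.0619
```

```bash
python3 -c "
from h import *
go(.4613,-.3626,.12,-2.9)
s=eyes.get_image('scene');crop(s,320,80,160,130,4,'pics/k.png')"
```

```text
t 12.82 pos [0.4557 0.1914 0.1353] H 85.9 gap 0.0619 F [0.6 0.8 0.6]
shift [-0.5522  0.0144 -0.0451] twist -0.021 dist 0.554 rows 14.0
```

View pics/k.png

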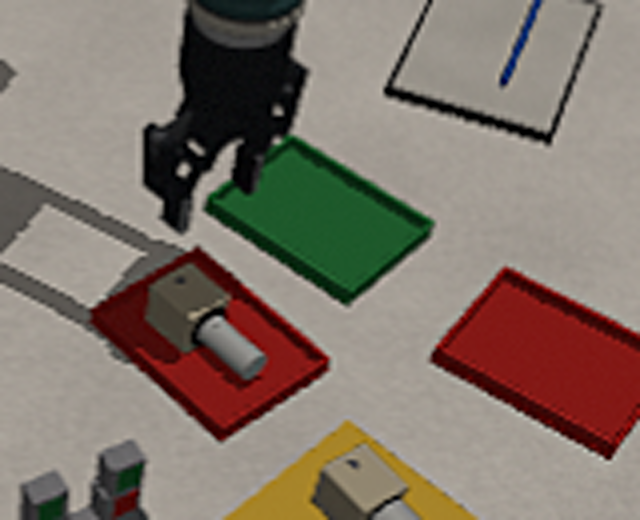

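Emit:
{"op": "play_rows", "data": {"plan": [[-0.015,0,-0.001,0],[-0.05,0,-0.004,0],[-0.09,0,-0.0075,0],[-0.13,0,-0.011,0],[-0.17,0,-0.014,0],[-0.21,0,-0.017,0],[-0.25,0,-0.0205,0],[-0.29,0,-0.024,0],[-0.33,0,-0.027,0],[-0.37,0,-0.03,0]], "hand": 0.0854}}

```text
clock: 13.7
tool_pos: [0.4554, -0.1821, 0.1298]
tool_rot: [-0.517, -0.481, 0.482, 0.518]
contact_force: [0.6, 0.1, 0.3]
finger_gap: 0.0853
```

Emit:
{"op": "play_rows", "data": {"plan": [[-0.04,0,-0.003,-0.005],[-0.08,0.005,-0.0065,-0.01],[-0.12,0.01,-0.01,-0.015],[-0.15,0.02,-0.012,-0.02],[-0.172,0.035,-0.014,-0.021],[-0.181,0.05,-0.015,-0.021],[-0.182,0.07,-0.015,-0.021],[-0.182,0.07,-0.015,-0.021],[-0.182,0.07,-0.015,-0.021]]}}

```text
clock: 14.45
tool_pos: [0.4569, -0.3617, 0.059]
tool_rot: [-0.511, -0.487, 0.487, 0.514]
contact_force: [0.4, -0.2, -0.1]
finger_gap: 0.0857
```

```bash
python3 -c "
from h import *
go(.4613,-.3626,.006,-2.9)
s=eyes.get_image('scene');crop(s,170,170,160,130,4,'pics/l.png')"
```

```text
t 14.45 pos [ 0.4569 -0.3617  0.059 ] H 87.07 gap 0.0857 F [ 0.4 -0.2 -0.1]
shift [-0.0009  0.053  -0.0046] twist -0.0005 dist 0.053 rows 2.0
```

View pics/l.png

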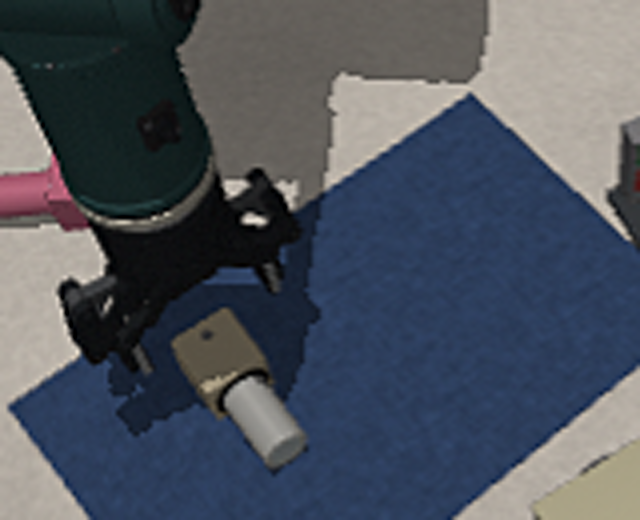

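Emit:
{"op": "play_rows", "data": {"plan": [[-0.001,0.01,-0.004,0],[-0.001,0.025,-0.0045,0],[-0.001,0.038,-0.0045,0],[-0.001,0.047,-0.0045,0],[-0.001,0.052,-0.0045,0],[-0.001,0.053,-0.0045,0],[-0.001,0.053,-0.0045,0]]}}

```text
clock: 15.08
tool_pos: [0.4632, -0.3643, 0.0078]
tool_rot: [0.512, 0.487, -0.487, -0.512]
contact_force: [0.3, 0.2, -0.0]
finger_gap: 0.0851
```

Emit:
{"op": "play_rows", "data": {"plan": [[0,0,0,0],[0,0,0,0],[0,0,0,0],[0,0,0,0],[0,0,0,0],[0,0,0,0],[0,0,0,0],[0,0,0,0]], "hand": 0.03, "squeeze": 60}}

```text
clock: 15.75
tool_pos: [0.4633, -0.3647, 0.0085]
tool_rot: [0.513, 0.487, -0.487, -0.512]
contact_force: [-1.1, 1.2, 6.2]
finger_gap: 0.0432
```

```bash
python3 -c "
from h import *
go(.4968,-.010,.13,-14.4)
s=eyes.get_image('scene');crop(s,170,170,160,130,4,'pics/m.png')"
```

```text
t 15.75 pos [ 0.4633 -0.3647  0.0085] H 87.09 gap 0.0432 F [-1.1  1.2  6.2]
shift [ 0.3558 -0.1217 -0.0155] twist 0.2005 dist 0.376 rows 10.0
```

View pics/m.png

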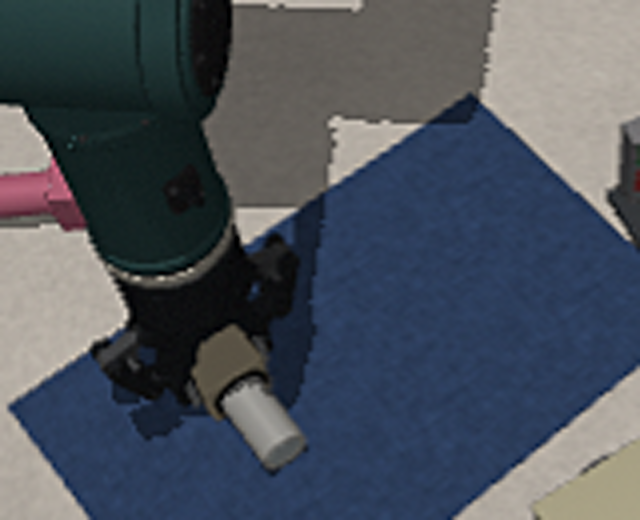

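Emit:
{"op": "play_rows", "data": {"plan": [[0,-0.008,0,0],[0,-0.025,0,0],[0,-0.05,0,0],[0,-0.08,0,0],[0,-0.105,0,0],[0,-0.12,0,0],[0,-0.125,0,0],[0,-0.125,0,0]]}}

```text
clock: 16.47
tool_pos: [0.4635, -0.3649, 0.1343]
tool_rot: [0.513, 0.487, -0.487, -0.512]
contact_force: [-0.3, 0.3, -2.9]
finger_gap: 0.0433
```

```bash
python3 -c "
from h import *
go(.4968,-.0099,.13,-14.48)"
```

```text
t 16.47 pos [ 0.4635 -0.3649  0.1343] H 87.1 gap 0.0433 F [-0.3  0.3 -2.9]
shift [ 0.3563  0.0036 -0.0153] twist 0.2021 dist 0.357 rows 9.0
```

Emit:
{"op": "play_rows", "data": {"plan": [[0.01,0,0,0.006],[0.04,0,-0.002,0.023],[0.08,0,-0.0035,0.045],[0.12,0,-0.005,0.068],[0.16,0,-0.007,0.09],[0.2,0,-0.0085,0.113],[0.24,0,-0.0105,0.136],[0.28,0,-0.012,0.16],[0.315,0,-0.0135,0.18],[0.34,0,-0.0147,0.195]]}}

```text
clock: 17.3
tool_pos: [0.4923, -0.0217, 0.131]
tool_rot: [-0.556, -0.434, 0.436, 0.559]
contact_force: [0.3, 0.1, -2.1]
finger_gap: 0.0432
```

Emit:
{"op": "play_rows", "data": {"plan": [[0.005,0,0,0.003],[0.008,0,0,0.005],[0.008,0,0,0.005],[0.008,0,0,0.005]]}}

```text
clock: 17.63
tool_pos: [0.4963, -0.0183, 0.1321]
tool_rot: [-0.558, -0.433, 0.434, 0.559]
contact_force: [0.2, -1.1, -2.2]
finger_gap: 0.043
```

```bash
python3 -c "
from h import *
go(.4968,-.0099,.095,-14.48)"
```

```text
t 17.63 pos [ 0.4963 -0.0183  0.1321] H 75.63 gap 0.043 F [ 0.2 -1.1 -2.2]
shift [0.0083 0.0371 0.0015] twist 0.0019 dist 0.038 rows 1.0
```

Emit:
{"op": "play_rows", "data": {"plan": [[0.004,0.004,0.001,0.001],[0.008,0.012,0.0015,0.0019],[0.0083,0.022,0.0015,0.0019],[0.0083,0.031,0.0015,0.0019],[0.0083,0.036,0.0015,0.0019],[0.0083,0.036,0.0015,0.0019],[0.0083,0.036,0.0015,0.0019]]}}

```text
clock: 18.22
tool_pos: [0.4969, -0.0094, 0.0961]
tool_rot: [-0.559, -0.433, 0.433, 0.559]
contact_force: [0.3, 0.4, -2.5]
finger_gap: 0.0435
```

```bash
python3 -c "
from h import *
go(.4968,-.0099,.095,-14.48)
s=eyes.get_image('scene');crop(s,290,150,90,90,8,'pics/n.png')"
```

```text
t 18.22 pos [ 0.4969 -0.0094  0.0961] H 75.52 gap 0.0435 F [ 0.3  0.4 -2.5]
shift [-0.0005  0.0011  0.    ] twist -0.0001 dist 0.001 rows 1.0
```

View pics/n.png

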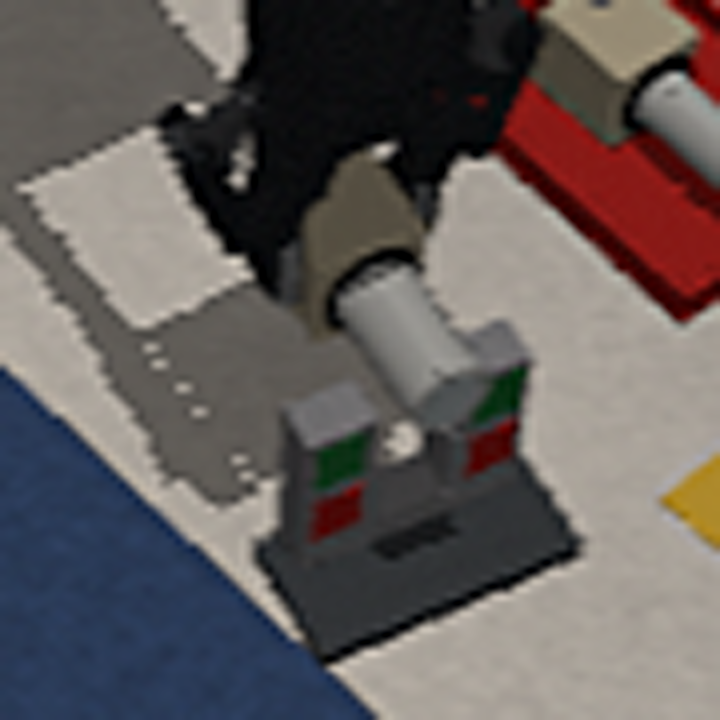

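Aligned. I'll lower it slowly, with a small 0.5 mm lateral correction.

Emit:
{"op": "play_rows", "data": {"plan": [[-0.0005,0.002,0,0],[-0.0005,0.005,0,0],[-0.0005,0.008,0,0],[-0.0005,0.01,0,0],[-0.0005,0.012,0,0],[-0.0005,0.012,0,0]]}}

```text
clock: 18.77
tool_pos: [0.497, -0.0098, 0.0843]
tool_rot: [-0.559, -0.433, 0.433, 0.559]
contact_force: [0.5, -0.8, -1.8]
finger_gap: 0.0431
```

Emit:
{"op": "play_rows", "data": {"plan": [[0,0.002,0,0],[0,0.004,0,0],[0,0.006,0,0],[0,0.007,0,0],[0,0.007,0,0]]}}

```text
clock: 19.18
tool_pos: [0.497, -0.0098, 0.0774]
tool_rot: [-0.559, -0.433, 0.433, 0.559]
contact_force: [0.4, 0.0, -2.2]
finger_gap: 0.0432
```

Emit:
{"op": "play_rows", "data": {"plan": [[0,0.003,0,0],[0,0.007,0,0],[0,0.011,0,0],[0,0.015,0,0],[0,0.019,0,0],[0,0.022,0,0],[0,0.024,0,0],[0,0.024,0,0]]}}

```text
clock: 19.85
tool_pos: [0.497, -0.0098, 0.0532]
tool_rot: [-0.559, -0.433, 0.433, 0.559]
contact_force: [0.7, -0.7, -1.1]
finger_gap: 0.0433
```

Emit:
{"op": "play_rows", "data": {"plan": [[0,0.001,0,0],[0,0.002,0,0],[0,0.003,0,0],[0,0.004,0,0],[0,0.005,0,0],[0,0.005,0,0]]}}

```text
clock: 20.35
tool_pos: [0.4978, -0.0095, 0.049]
tool_rot: [0.559, 0.433, -0.433, -0.559]
contact_force: [0.3, 3.2, 2.0]
finger_gap: 0.0434
```

Emit:
{"op": "play_rows", "data": {"plan": [[0,0.0005,0,0],[0,0.001,0,0],[0,0.001,0,0],[0,0.001,0,0],[0,0.001,0,0],[0,0.001,0,0],[0,0.001,0,0],[0,0.001,0,0],[0,0.001,0,0],[0,0.001,0,0]]}}

```text
clock: 21.18
tool_pos: [0.498, -0.0094, 0.0483]
tool_rot: [0.559, 0.434, -0.433, -0.559]
contact_force: [-0.3, 5.3, 4.8]
finger_gap: 0.0432
```

```bash
python3 -c "
from h import *
go(.4968,-.0099,.13,-14.48)
s=eyes.get_image('scene');crop(s,290,150,90,90,8,'pics/o.png')"
```

```text
t 21.18 pos [ 0.498  -0.0094  0.0483] H 75.53 gap 0.0432 F [-0.3  5.3  4.8]
shift [-0.0007 -0.0817  0.0009] twist 0.0002 dist 0.082 rows 2.0
```

View pics/o.png

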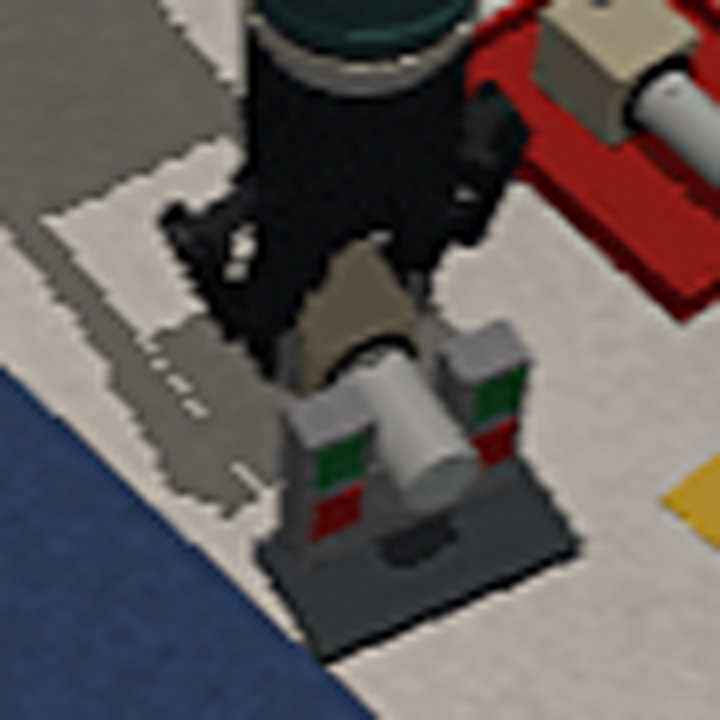

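Emit:
{"op": "play_rows", "data": {"plan": [[0.0005,0,0,0],[0.001,0,0,0],[0.001,0.0005,0,0],[0.001,0.0005,0,0],[0.001,0.0005,0,0],[0.001,0.0005,0,0],[0.001,0.0005,0,0],[0.001,0.0005,0,0],[0.001,0.0005,0,0],[0.001,0.0005,0,0]]}}

```text
clock: 22.07
tool_pos: [0.4981, -0.0092, 0.0478]
tool_rot: [0.559, 0.433, -0.433, -0.559]
contact_force: [-1.6, 1.0, 8.7]
finger_gap: 0.0437
```

Emit:
{"op": "play_rows", "data": {"plan": [[0,-0.005,0,0],[0,-0.015,0,0],[0,-0.03,0,0],[0,-0.045,0,0],[0,-0.06,0,0],[0,-0.075,0,0],[0,-0.085,0,0],[0,-0.088,0,0],[0,-0.088,0,0]]}}

```text
clock: 22.82
tool_pos: [0.4979, -0.009, 0.136]
tool_rot: [0.559, 0.433, -0.433, -0.559]
contact_force: [0.2, -0.4, -2.2]
finger_gap: 0.0434
```

```bash
python3 -c "
from h import *
go(.4177,.3645,.135,2.26)"
```

```text
t 22.82 pos [ 0.4979 -0.009   0.136 ] H 75.53 gap 0.0434 F [ 0.2 -0.4 -2.2]
shift [0.3416 0.0008 0.1711] twist -0.2921 dist 0.382 rows 10.0
```

Emit:
{"op": "play_rows", "data": {"plan": [[0.01,0,0.005,-0.009],[0.035,0,0.0175,-0.03],[0.07,0,0.035,-0.06],[0.105,0,0.0525,-0.09],[0.14,0,0.07,-0.12],[0.175,0,0.0875,-0.15],[0.21,0,0.105,-0.18],[0.245,0,0.1225,-0.21],[0.28,0,0.14,-0.24],[0.31,0,0.155,-0.265]]}}

```text
clock: 23.65
tool_pos: [0.4225, 0.3325, 0.134]
tool_rot: [-0.496, -0.503, 0.504, 0.497]
contact_force: [1.0, -0.3, -1.8]
finger_gap: 0.0432
```

Emit:
{"op": "play_rows", "data": {"plan": [[0.012,0.005,0.004,-0.013],[0.02,0.015,0.006,-0.02],[0.024,0.03,0.007,-0.027],[0.024,0.045,0.007,-0.027],[0.024,0.06,0.007,-0.027],[0.024,0.07,0.007,-0.027],[0.024,0.072,0.007,-0.027],[0.024,0.072,0.007,-0.027]]}}

```text
clock: 24.32
tool_pos: [0.4167, 0.3526, 0.0619]
tool_rot: [-0.49, -0.508, 0.511, 0.49]
contact_force: [-0.2, -0.2, -1.3]
finger_gap: 0.0433
```

```bash
python3 -c "
from h import *
go(.4177,.3645,.0125,2.26)
s=eyes.get_image('scene');crop(s,320,60,160,130,4,'pics/p.png')"
```

```text
t 24.32 pos [0.4167 0.3526 0.0619] H 92.22 gap 0.0433 F [-0.2 -0.2 -1.3]
shift [ 0.0119  0.0494 -0.0016] twist -0.0008 dist 0.051 rows 2.0
```

View pics/p.png

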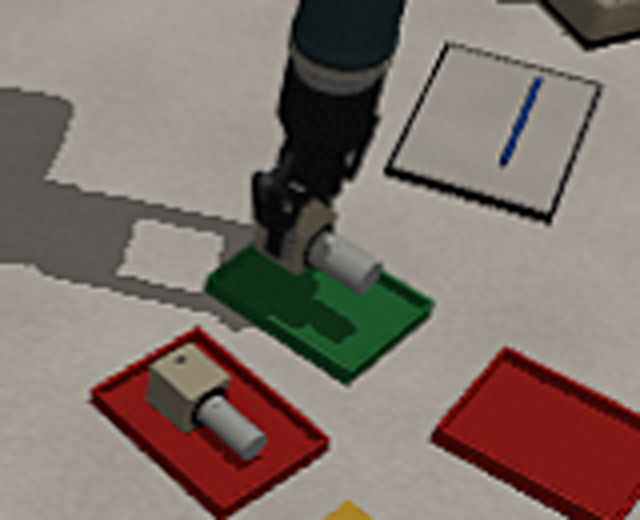

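Emit:
{"op": "play_rows", "data": {"plan": [[0.006,0.002,-0.001,0],[0.012,0.01,-0.0015,0],[0.012,0.02,-0.0015,0],[0.012,0.031,-0.0015,0],[0.012,0.039,-0.0015,0],[0.012,0.044,-0.0015,0],[0.012,0.046,-0.0015,0],[0.012,0.046,-0.0015,0]]}}

```text
clock: 25.03
tool_pos: [0.4181, 0.3655, 0.0163]
tool_rot: [-0.49, -0.509, 0.51, 0.49]
contact_force: [-0.8, 0.2, -2.3]
finger_gap: 0.0433
```

Emit:
{"op": "play_rows", "data": {"plan": [[0,0.001,0,0],[0,0.002,0,0],[0,0.003,0,0],[0,0.0045,0,0],[0,0.0045,0,0]]}}

```text
clock: 25.45
tool_pos: [0.419, 0.3662, 0.0136]
tool_rot: [0.49, 0.51, -0.509, -0.49]
contact_force: [-0.7, -0.7, 4.1]
finger_gap: 0.0436
```

Emit:
{"op": "play_rows", "data": {"plan": [[0,0.0005,0,0],[0,0.0005,0,0],[0,0.0005,0,0]]}}

```text
clock: 25.7
tool_pos: [0.419, 0.3662, 0.0135]
tool_rot: [0.49, 0.51, -0.509, -0.49]
contact_force: [-1.8, -0.8, 9.7]
finger_gap: 0.0433
```

Emit:
{"op": "play_rows", "data": {"plan": [[0,0,0,0],[0,0,0,0],[0,0,0,0],[0,0,0,0],[0,0,0,0]], "hand": 0.062}}

```text
clock: 26.12
tool_pos: [0.4187, 0.366, 0.0121]
tool_rot: [-0.49, -0.51, 0.51, 0.49]
contact_force: [0.2, -0.1, -0.2]
finger_gap: 0.0621
```

Emit:
{"op": "play_rows", "data": {"plan": [[0,-0.01,0,0],[0,-0.03,0,0],[0,-0.06,0,0],[0,-0.1,0,0],[0,-0.135,0,0],[0,-0.15,0,0],[0,-0.155,0,0],[0,-0.155,0,0]]}}

```text
clock: 26.78
tool_pos: [0.4195, 0.3665, 0.1691]
tool_rot: [0.49, 0.511, -0.509, -0.49]
contact_force: [-0.5, 0.6, -0.2]
finger_gap: 0.062
```

```bash
python3 -c "
from h import *
go(.4177,.3645,.0125,2.26)
s=eyes.get_image('scene');crop(s,200,60,300,240,2.6,'pics/q.png');t=eyes.get_image('top');crop(t,140,110,320,150,2.5,'pics/r.png')"
```

```text
t 26.78 pos [0.4195 0.3665 0.1691] H 92.26 gap 0.062 F [-0.5  0.6 -0.2]
shift [-0.0022  0.1565  0.0023] twist 0.0 dist 0.157 rows 4.0
```

View pics/q.png

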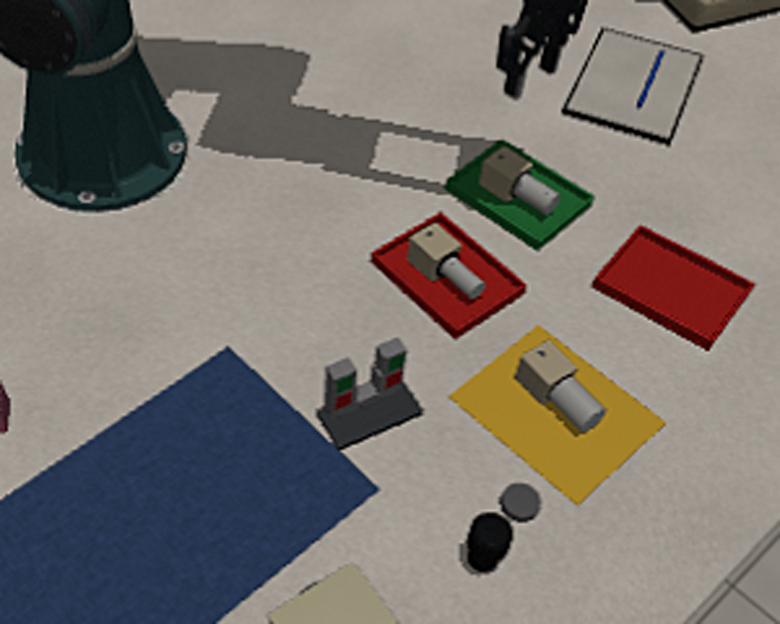

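View pics/r.png

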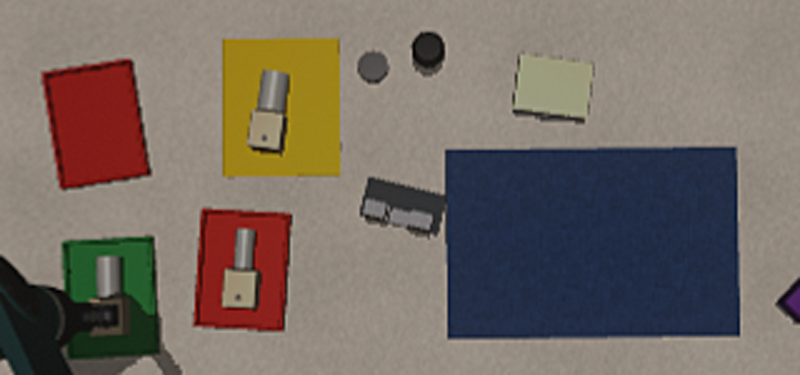

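Both cameras lie flat inside their trays, the bystanders haven't moved, and the gripper is clear. Handing in.

```bash
python3 -c "
from workcell import ticket; print(ticket.hand_in())"
```

```text
the job is handed in; nothing more can be done
None
```

I checked both cameras on the blue mat and sorted them, one good and one reject. The job was handed in at about 27 s of the 67 s allowed.

- **First camera (the left one on the mat):** its barrel passed the step and came to rest on the slot floor, with its axis at about 37 mm. It is too thin, so I set it flat in the red tray, the right-hand one of the two.
- **Second camera (the right one on the mat):** its barrel went through the go part freely and stopped firmly on the no-go step, with its axis at about 62–63 mm. It is good, so I set it flat in the green tray. While resting on the step it first pushed sideways with about 5 N. I moved it 1 mm over and the side force dropped to about 1 N; it still stopped on the step.

The last pictures show both cameras flat inside their trays and the gripper open and clear. The camera on the yellow pad and the other things on the bench look unmoved. The two views differed by about 2 mm on positions, but neither the gauge checks nor the placing failed because of it. The largest force in the move readings was about 10 N, when setting down the second camera.

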